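# Conveyor speed dial up one click, then start

## Task

On the control box with the orange dial, turn the dial clockwise one click with a fingertip, from the one-dot mark to the two-dot mark, without running on to three dots. Once it has clicked in, press that box's green button fully down and let it go. Leave the box with the blue dial alone, and do not lift or push about the things lying on the bench.

Things in the scene. Friction and masses are not known exactly. Their poses are not given: they have to be found in the camera images.
- orange_box: Fixed control box on the bench: grey, 200 mm along its own x, 110 mm along its y, 60 mm high; origin at the centre of its underside, z up. Orange dial with its axis at box x=+35 mm, y=0; green push button at box x=-65 mm, y=0. Either box may stand on the left or the right, turned up to about 0.35 rad from facing the robot.
- blue_box: Fixed control box on the bench: grey, 200 mm along its own x, 110 mm along its y, 60 mm high; origin at the centre of its underside, z up. Blue dial with its axis at box x=+35 mm, y=0; green push button at box x=-65 mm, y=0. Either box may stand on the left or the right, turned up to about 0.35 rad from facing the robot.
- orange_dial (a joint): Angle of the orange dial, rad, growing clockwise seen from above. Detents at 0 (one dot, where it starts), 0.785 (two dots), 1.57 (three dots); end stops 0.15 rad beyond the first and last. Crests lie at about 0.39 and 1.18: let go between them, it springs by itself to 0.785 and settles in about half a second.
- orange_dial_center (a point): Centre of the orange dial's flat rigid top, on its upright axis, 87 mm above the bench. The dial is a disc 90 mm across, 26 mm thick, with a knurled rim; too wide to grip, it turns by friction (coefficient 0.5 or more) of a fingertip pressed on its top off-centre, or against its rim. A push of 8 to 20 N is ample: its detents give at about 0.08 N m.
- orange_dial_mark (a point): Outer end of the white line on top of the orange dial, 40 mm from its axis; it turns with the dial and points at the present setting. White dots on the box around the dial, seen from its axis: one dot 0.785 rad left of box +x (towards box +y), two dots straight at +x (away from the button), three dots 0.785 rad to the right.
- orange_button (a joint): Travel of the orange box's green button, m: 0 up, 0.006 fully down; springs back.
- orange_button_top (a point): Centre of the top of the orange box's green button, 28 mm across; vertical, 6 mm travel, about 5 N when fully down.
- blue_dial (a joint): Angle of the blue dial (same shape as the orange one), rad, growing clockwise; 0 where it starts, in the two-dot detent, and where it must stay.
- blue_button (a joint): Travel of the blue box's green button, m: 0 up, 0.006 fully down. Not to be pressed.
- tape: Bystander: loose brown cardboard tape core, standing on its end between the boxes, 90 mm across, 48 mm high; origin at the centre of its underside.
- carton: Bystander: loose brown carton with a yellow band, 75 x 60 x 70 mm high, outside the left box; origin at the centre of its underside.
- spray: Bystander: loose white bottle with a red cap, 60 mm across, 130 mm high, outside the right box; origin at the centre of its underside.
- bearing: Bystander: loose steel bearing ring, 52 mm across, 15 mm high, lying on the bench beyond the boxes; origin at the centre of its underside.
Things that resemble listed ones, but are neither listed nor needed, are in the scene too. Leave any red or yellow look-alike of the orange_box alone.

How it is judged:
On the way, in this order (a step that is already met when the one before it is completed fails the run):
1. the orange dial has clicked into the two-dot detent (value of joint orange_dial between 0.635 and 0.935 rad), for 0.3 s.
2. the orange box's green button is pressed down (value of joint orange_button above 0.0045 m), for 0.05 s.
At the end, for the whole second after the job is handed in: The orange dial rests within 0.15 rad of 0.785 (two dots), the blue dial is still within 0.15 rad of 0, both buttons are up (travel under 1.5 mm), and every bystander is within 20 mm of where it started (all of step 1 and value of joint blue_dial between -0.15 and 0.15 rad and value of joint each of orange_button, blue_button below 0.0015 m and velocity of joint orange_dial between -0.05 and 0.05 rad/s and distance of each of tape, carton, spray, bearing from where it was at the start of the episode below 0.02 m); the robot touches nothing.
It fails at once if the orange dial was turned on past two dots towards three (beyond 1.15 rad) (value of joint orange_dial above 1.15 rad).
It fails at once if the orange box's button was pressed (over 3 mm) before the dial reached two dots (value of joint orange_button above 0.003 m and value of joint orange_dial below 0.535 rad).
It fails at once if the blue dial was turned by more than 0.25 rad, or the blue box's button pressed over 3 mm ((value of joint blue_dial below -0.25 rad or value of joint blue_dial above 0.25 rad) or value of joint blue_button above 0.003 m).
It fails at once if the orange box was worked with the arm or the gripper's body, not the fingers (over 3 N) (contact force between the arm and orange_box above 3 N).
It fails at once if a bystander on the bench was lifted or pushed about (over 20 mm) (distance of any of tape, carton, spray, bearing from where it was at the start of the episode above 0.02 m).
It also fails if it takes over 38 s, if anything falls off the work surface, if the arm or the gripper's body presses on something with over 40 N, if the wrist force passes 120 N, or if a joint passes its speed limit or range.

## Robot

A 6-joint arm with a two-finger parallel gripper is mounted at the origin on the work surface. World frame = base frame: x ahead of the robot, y to its left, z up, the work surface at z = 0. Lengths are in m, angles in rad, forces in N, time in s.
With the tool pointing down it reaches from about 0.4 to 0.825 m from the base axis. Payload 7 kg.
Tool frame: the origin (TCP) lies at the centre of the arm's flange, where the gripper is bolted on; the fingertips stand 178 mm ahead of it and the grasp point (between the pads) lies 159 mm ahead of it; z points along the fingers, y is the direction in which the jaws open and shut (so a half turn about z gives the same grasp; the last joint's range is limited). The gripper opens to 88 mm and grips with 3 to 60 N. Pads are 19 mm wide; open, the fingers measure 130 mm over their backs; the gripper's body (78 mm by 193 mm) begins 47 mm behind the grasp point.
Start: joints at [1.562, 0.359, 0.012, 0, -1.224, -0.288], TCP at [0.197, 0.645, 0.405] pointing down, gripper open.
Joint ranges: [-3.07, 3.07], [-1.43, 2.12], [-1.02, 1.25], [-3.03, 1.67], [-3.05, -0], [-3.03, 3.03]. Speed limits (rad/s): [2.39, 2.39, 3.01, 3.14, 3.14, 3.14].

## Interface

Orientations are given as [roll, pitch, yaw] about the fixed x, y, z axes, in that order (R = Rz(yaw) Ry(pitch) Rx(roll)).
In Python, from station import * gives the robot as it stands.
- The arm moves only by the tool send_rows, never from a script. Its argument "motion" is a list of rows, each an object with "offset": the shift along the tool's x, y, z in cm, a list of three; "turn": the turn about the tool's z in degrees. In form: [{"offset": [x, y, z], "turn": turn}, ...]. A call has 1 to 8 rows; each row is the pose to reach, as a shift and turn from the pose commanded when the call began, along the tool's axes at that moment; what a row does not reach only later rows make up. A row lasts 1/10 s, in which the tool goes at most 50 mm and 8.59 degrees, less where a joint would pass 70% of its speed; a pose out of reach is approached as far as the arm can. A call with a gripper value outside its range is refused whole. "hand" is the opening, from -1 (shut) to 1 (fully open), set as the call begins (left out, the last holds). The fingers move at their own pace and stop on an object; "squeeze" is the grip in N (left out, the last holds). Time passes only in rows, so rows that repeat a pose let the fingers close. It gives the time, the measured TCP pose, the force and the opening at its end, in the units of the state.
- get_state(): the state, without advancing time (a new reading comes with each control period).
- grab_frame(name): name is "scene" or "top" or "wrist"; returns a dict with "frame" (400x640x3 uint8, blue, green, red), "range_z" (400x640 float32, m along the optical axis (not along the pixel's ray), 0 where there is no reading), "vertical_fov" (degrees; the focal length in pixels is half the picture's height over the tangent of half this angle, whatever the lens; pixels are square), "cx", "cy" (the principal point, pixels), "k1" (the pictures are not rectified: a ray, as slopes to the right and down, at radius r is drawn at 1 + k1 r^2 times it, then the intrinsics apply), "cam_to_world" (4x4, takes a point from camera to world coordinates). Camera axes: x right, y up, looking along -z (the intrinsics and any distortion apply to the point x, -y, -z); pixel columns grow to the right and rows downward; lengths in m; the calibration is good to about 2 mm. A picture is of the moment at which its call begins.
- job_done(): hands the job in, once; it reports no verdict.
The state is a dict: "t": time; "q": joint angles; "qd": joint speeds; "joint_efforts": joint torques, N m; "eef_pos": TCP position; "ee_rot": TCP orientation; "force": force on the tool from outside, world axes, zero at the start; "moment": the same for the moment, N m; "width": finger opening in m.
Only numpy, scipy, OpenCV 4.12 (cv2) and the standard library are available. Lean on these libraries where they do the work, as an engineer would, in place of code of your own. Each camera call takes 0.05 s, during which the arm holds its last target. There are 200 camera calls.

## Working session

There is one attempt and no reset: what is moved stays moved. The work goes in short steps, Python scripts to look and compute and a tool call to move; the robot and the scene stay as the last step left them, time stands still between calls to the robot, and variables do not carry over. Pictures are saved under pics/ and viewed, about 8 in all and at most 12, crops included, and the job is handed in when it is done.

Besides the shell and the picture viewer there is one more tool, called after "Request:" as name(argument=value, ...) on one line, values as JSON. send_rows: Moves the arm, as the interface text tells. Its arguments: {"type":"object","properties":{"motion":{"type":"array"},"hand":{"type":"number"},"squeeze":{"type":"number"}},"required":["motion"]}

```bash
mkdir -p pics; ls; cat > h.py <<'E'
import numpy as np,cv2
from station import *
def K(f):
    H=f["frame"].shape[0]; fl=H/2/np.tan(np.radians(f["vertical_fov"])/2)
    return np.array([[fl,0,f["cx"]],[0,fl,f["cy"]],[0,0,1.]]),np.array([f["k1"],0,0,0,0.])
def onplane(f,uv,z):
    k,d=K(f); p=cv2.undistortPoints(np.float64(uv).reshape(-1,1,2),k,d).reshape(-1,2)
    T=np.array(f["cam_to_world"]); r=np.c_[p[:,0],-p[:,1],-np.ones(len(p))]@T[:3,:3].T
    o=T[:3,3]; return o+r*((z-o[2])/r[:,2])[:,None]
E
python3 - <<'E'
from h import *
s=get_state();print(s)
for n in("top","scene"):
    f=grab_frame(n);cv2.imwrite(f"pics/{n}1.png",f["frame"]);np.save(f"{n}.npy",f,allow_pickle=True)
    print(n,f["vertical_fov"],f["cx"],f["cy"],f["k1"],np.round(f["cam_to_world"],3).tolist())
E
```

```text
pics
{'t': 0.0, 'q': array([ 1.56207939e+00,  3.59402224e-01,  1.10811550e-02, -3.64932633e-04,
       -1.22409508e+00, -2.88069699e-01]), 'qd': array([ 0.0007456 , -0.00096063, -0.00023302, -0.00049003, -0.00108729,
       -0.0001694 ]), 'joint_efforts': array([-1.34668764e-03, -5.82711196e+01,  2.93064219e+01,  6.99761957e+00,
        7.26358965e-03, -1.56433121e-04]), 'eef_pos': array([0.19736389, 0.64530742, 0.40371956]), 'ee_rot': array([ 3.13994210e+00, -1.31318085e-04, -2.96910807e-01]), 'force': array([ 0.27367745, -0.221368  ,  0.15996407]), 'moment': array([-0.03435216, -0.0086354 ,  0.05054851]), 'width': 0.08757952215734455}
top 53.770641564278066 319.95121348434225 196.52634131722016 0.016690948560464946 [[0.017, 0.981, -0.192, 0.292], [-1.0, 0.017, -0.001, -0.013], [0.002, 0.192, 0.981, 1.26], [0.0, 0.0, 0.0, 1.0]]
scene 44.38060008688924 313.2566647626371 200.03570855536728 -0.036861455832861344 [[0.087, -0.8, 0.593, 1.3], [0.996, 0.072, -0.05, -0.048], [-0.003, 0.595, 0.804, 1.117], [0.0, 0.0, 0.0, 1.0]]
```

View pics/top1.png

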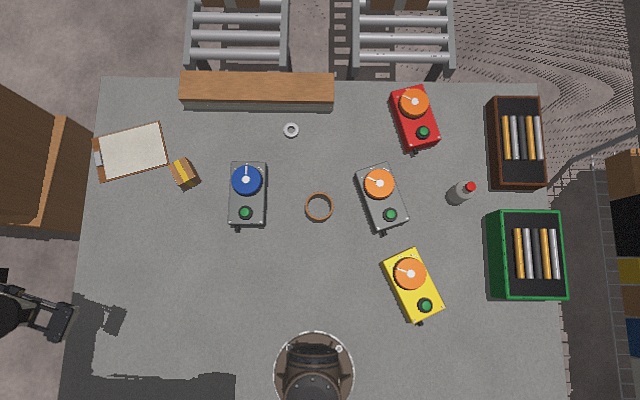

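View pics/scene1.png

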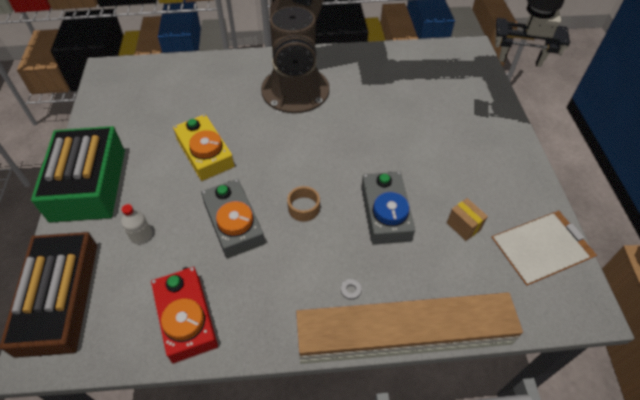

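Top view: orange dials that could be mistaken for the target are on the red box (414,101), the yellow box (410,273) and the grey box (379,183). The blue dial on the other grey box is at (246,180). I choose the grey box at (379,183), with its green button at (390,214). The scene view agrees, with that dial at (235,217).

```bash
cat > m.py <<'E'
from h import *
def cen(m,lo,hi):
    n,l,s,c=cv2.connectedComponentsWithStats(m.astype(np.uint8)*255)
    return [(tuple(c[i]),int(s[i][4]),s[i][:4].tolist()) for i in range(1,n) if lo<s[i][4]<hi]
def masks(f):
    h=cv2.cvtColor(f["frame"],cv2.COLOR_BGR2HSV);H,S,V=cv2.split(h)
    return (H>5)&(H<17)&(S>190)&(V>150),(H>50)&(H<80)&(S>150)
E
python3 - <<'E'
from m import *
for n,(x,y,w,h) in {"top":(345,150,75,95),"scene":(190,170,85,95)}.items():
    f=np.load(f"{n}.npy",allow_pickle=True).item()
    o,g=masks(f)
    for m,z,nm in((o,.087,"dial"),(g,.07,"but")):
        q=np.zeros_like(m);q[y:y+h,x:x+w]=m[y:y+h,x:x+w]
        for c,a,b in cen(q,30,5000): 
            # convex hull centre for the dial
            P=onplane(f,[c],z)[0]; 
            mm=np.argwhere(q)[:,::-1].astype(np.int32); e=cv2.minEnclosingCircle(mm)
            T=np.array(f["cam_to_world"]);r=f["range_z"][int(c[1]),int(c[0])]
            p=onplane(f,[c],0)[0];d=(p-T[:3,3]);zc=-(T[:3,:3].T@d)[2];print(n,nm,c,a,b,P,"hull",e,onplane(f,[e[0]],z)[0],"rangept",T[:3,3]+d*r/zc)
    crop=f["frame"][y:y+h,x:x+w]
    cv2.imwrite(f"pics/{n}c.png",cv2.resize(crop,None,fx=6,fy=6,interpolation=cv2.INTER_CUBIC))
a=cv2.imread("pics/topc.png");b=cv2.imread("pics/scenec.png")
a=cv2.resize(a,(400,500));b=cv2.resize(b,(400,447));b=cv2.copyMakeBorder(b,0,53,0,0,0)
cv2.imwrite("pics/both.png",np.hstack([a,b]))
E
```

```text
scene dial (np.float64(232.50447227191412), np.float64(216.25939177101966)) 559 [217, 203, 34, 28] [ 0.57203659 -0.19392439  0.087     ] hull ((233.80215454101562, 216.92445373535156), 16.92996597290039) [ 0.57440444 -0.19059438  0.087     ] rangept [ 0.5717331 -0.1939853  0.0865702]
scene but (np.float64(222.0952380952381), np.float64(189.73015873015873)) 63 [218, 186, 10, 9] [ 0.46991704 -0.22536102  0.07      ] hull ((222.3333282470703, 190.0), 4.772702217102051) [ 0.47090317 -0.22469619  0.07      ] rangept [ 0.47816622 -0.22359657  0.08041349]
```

View pics/both.png

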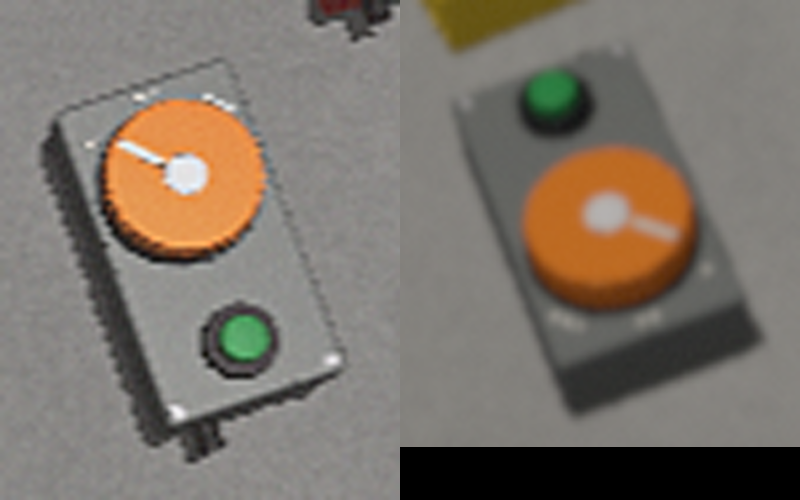

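The close crop confirms a grey box with an orange dial: hub at top-view pixel (380.1,182.9), white line pointing up-left to the one-dot mark, green button at (390.8,214.4). I'll take both positions from the two views.

```bash
python3 - <<'E'
from m import *
F={n:np.load(f"{n}.npy",allow_pickle=True).item() for n in("top","scene")}
pts={"top":[(380.1,182.9),(390.8,214.4),(367.8,177.4)],"scene":[(233.8,215.5),(222.2,189.3),(248.7,220.2)]}
for i,nm in enumerate(("hub","button","mark")):
    A=[];b=[]
    for n in F:
        T=np.array(F[n]["cam_to_world"]);o=T[:3,3];d=onplane(F[n],[pts[n][i]],0)[0]-o;d/=np.linalg.norm(d)
        M=np.eye(3)-np.outer(d,d);A.append(M);b.append(M@o)
        print(nm,n,onplane(F[n],[pts[n][i]],.087 if i!=1 else .076)[0].round(4))
    print("  tri",np.linalg.lstsq(np.vstack(A),np.hstack(b),rcond=None)[0].round(4))
E
```

```text
hub top [ 0.5668 -0.1941  0.087 ]
hub scene [ 0.57   -0.1906  0.087 ]
  tri [ 0.5675 -0.1928  0.0838]
button top [ 0.4719 -0.227   0.076 ]
button scene [ 0.4732 -0.2241  0.076 ]
  tri [ 0.4721 -0.2257  0.0748]
mark top [ 0.5834 -0.1567  0.087 ]
mark scene [ 0.5879 -0.1527  0.087 ]
  tri [ 0.5845 -0.1552  0.0824]
```

Request:
send_rows(motion=[{"offset": [3.3, 3.6, 0], "turn": 0}, {"offset": [6.6, 7.2, 0], "turn": 0}, {"offset": [9.9, 10.8, 0], "turn": 0}, {"offset": [13.2, 14.4, 0], "turn": 0}, {"offset": [16.5, 18, 0], "turn": 0}, {"offset": [19.8, 21.6, 0], "turn": 0}, {"offset": [23.1, 25.2, 0], "turn": 0}, {"offset": [26.4, 28.8, 0], "turn": 0}], hand=-1, squeeze=20)

```text
t: 0.9
eef_pos: [0.3659, 0.2908, 0.4046]
ee_rot: [-3.141, 0.0, -0.296]
force: [1.0, 0.9, -0.1]
width: 0.0293
```

Request:
send_rows(motion=[{"offset": [3.3, 3.6, 0], "turn": 0}, {"offset": [6.6, 7.2, 0], "turn": 0}, {"offset": [9.9, 10.8, 0], "turn": 0}, {"offset": [13.2, 14.4, 0], "turn": 0}, {"offset": [16.5, 18, 0], "turn": 0}, {"offset": [19.8, 21.6, 0], "turn": 0}, {"offset": [21, 24, 0], "turn": 0}, {"offset": [21, 24, 0], "turn": 0}])

```text
t: 1.7
eef_pos: [0.4965, -0.0009, 0.404]
ee_rot: [3.14, 0.001, -0.301]
force: [0.1, 0.2, 0.1]
width: 0.0005
```

```bash
python3 - <<'E'
from m import *
f=grab_frame("wrist");np.save("wrist.npy",f,allow_pickle=True);s=get_state()
print(s["t"],s["eef_pos"],s["ee_rot"],s["force"],s["width"]);cv2.imwrite("pics/w1.png",f["frame"])
E
```

```text
1.75 [4.96319944e-01 3.13928078e-04 4.04121522e-01] [ 3.14095978e+00  9.83985029e-04 -3.00196200e-01] [-0.01245806  0.52335834  0.10522352] 0.0008497232577228551
```

View pics/w1.png

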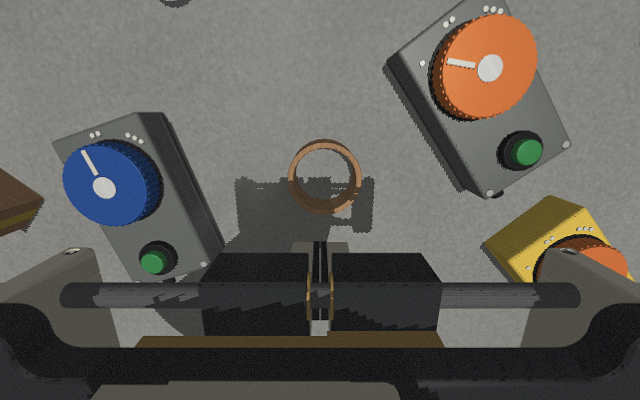

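The wrist view shows the orange hub at (490,68), the mark's end at (448,62) towards the one-dot mark, and the green button top at (529,152).

```bash
python3 - <<'E'
from m import *
f=np.load("wrist.npy",allow_pickle=True).item()
T=np.array(f["cam_to_world"])
def rp(u,v):
    p=onplane(f,[(u,v)],0)[0];d=p-T[:3,3];return T[:3,3]+d*f["range_z"][v,u]/-(T[:3,:3].T@d)[2]
for n,u,v in(("hub",490,68),("mark",448,62),("btn",529,152)): print(n,rp(u,v),onplane(f,[(u,v)],.087 if n!="btn" else .076)[0])
E
```

```text
hub [ 0.56651767 -0.19123517  0.08652232] [ 0.56653411 -0.19096867  0.087     ]
mark [ 0.58339646 -0.15423132  0.08620929] [ 0.58337866 -0.15388923  0.087     ]
btn [ 0.47308758 -0.22373489  0.08084895] [ 0.47142432 -0.22691101  0.076     ]
```

Request:
send_rows(motion=[{"offset": [3.3, 3.5, 0], "turn": 0}, {"offset": [6.6, 7, 0], "turn": 0}, {"offset": [9.9, 10.5, 0], "turn": 0}, {"offset": [13.2, 14, 0], "turn": 0}, {"offset": [15.2, 16.2, 2], "turn": 0}, {"offset": [15.2, 16.2, 6], "turn": 0}, {"offset": [15.2, 16.2, 10], "turn": 0}, {"offset": [15.2, 16.2, 12.5], "turn": 0}])

```text
t: 2.55
eef_pos: [0.5934, -0.1966, 0.2763]
ee_rot: [3.141, 0.004, -0.297]
force: [0.1, 0.3, -0.1]
width: 0.0003
```

Request:
send_rows(motion=[{"offset": [0, 0, 0], "turn": 0}, {"offset": [0, 0, 0.3], "turn": 0}, {"offset": [0, 0, 0.6], "turn": 0}, {"offset": [0, 0, 0.8], "turn": 0}, {"offset": [0, 0, 1.0], "turn": 0}, {"offset": [0, 0, 1.0], "turn": 0}, {"offset": [0, 0, 1.0], "turn": 0}])

```text
t: 3.25
eef_pos: [0.5942, -0.1975, 0.27]
ee_rot: [-3.141, -0.0, -0.297]
force: [0.3, -1.0, 0.4]
width: 0.0006
```

Request:
send_rows(motion=[{"offset": [0, 0.2, 0.2], "turn": 0}, {"offset": [0, 0.2, 0.3], "turn": 0}, {"offset": [0, 0.2, 0.4], "turn": 0}, {"offset": [0, 0.2, 0.4], "turn": 0}])

```text
t: 3.65
eef_pos: [0.5936, -0.1994, 0.2656]
ee_rot: [3.141, 0.0, -0.297]
force: [0.2, -0.2, 0.1]
width: 0.0007
```

Request:
send_rows(motion=[{"offset": [0, 0, 0.1], "turn": 0}, {"offset": [0, 0, 0.1], "turn": 0}, {"offset": [0, 0, 0.1], "turn": 0}])

```text
t: 3.95
eef_pos: [0.5937, -0.1994, 0.2654]
ee_rot: [3.141, -0.0, -0.297]
force: [-2.1, 0.6, 6.6]
width: 0.0005
```

Request:
send_rows(motion=[{"offset": [0, 0, 0.06], "turn": 0}, {"offset": [0, 0, 0.06], "turn": 0}])

```text
t: 4.15
eef_pos: [0.5937, -0.1994, 0.2654]
ee_rot: [3.141, -0.001, -0.296]
force: [-3.9, 1.0, 9.7]
width: 0.0
```

```bash
python3 -c "
import numpy as np
r=2.8
for t in (7,14,21,28,35,42):
    a=np.radians(t); print(t,r*(np.cos(a)-1),r*np.sin(a))"
```

```text
7 -0.020870775404298447 0.34123416153441294
14 -0.08317196642720986 0.6773813076790696
21 -0.1859748058078351 1.0034302587268407
28 -0.3277467399950044 1.3145203758004942
35 -0.506374275990823 1.6060140217829288
42 -0.719194488663296 1.873565697804803
```

Request:
send_rows(motion=[{"offset": [0, 0, 0.04], "turn": 0}, {"offset": [-0.02, 0.34, 0.04], "turn": 7}, {"offset": [-0.08, 0.68, 0.04], "turn": 14}, {"offset": [-0.19, 1.0, 0.04], "turn": 21}, {"offset": [-0.33, 1.31, 0.04], "turn": 28}, {"offset": [-0.51, 1.61, 0.04], "turn": 35}, {"offset": [-0.72, 1.87, 0.04], "turn": 42}, {"offset": [-0.72, 1.87, 0.04], "turn": 42}])

```text
t: 4.95
eef_pos: [0.5816, -0.2153, 0.2653]
ee_rot: [-3.14, -0.002, -1.034]
force: [-2.1, 2.9, 10.2]
width: 0.0005
```

Request:
send_rows(motion=[{"offset": [0, 0, -0.6], "turn": 0}, {"offset": [0, 0, -2], "turn": 0}, {"offset": [0, 0, -5], "turn": 0}, {"offset": [-4, 0, -8], "turn": 0}, {"offset": [-8, 0, -9], "turn": 0}, {"offset": [-10, 0, -9], "turn": 0}, {"offset": [-10, 0, -9], "turn": 0}])

```text
t: 5.65
eef_pos: [0.5287, -0.1278, 0.3556]
ee_rot: [-3.139, -0.001, -1.028]
force: [-0.5, -0.4, -0.1]
width: 0.0002
```

```bash
python3 - <<'E'
from m import *
f=grab_frame("wrist");np.save("wrist2.npy",f,allow_pickle=True);s=get_state()
print(s["t"],s["eef_pos"],s["ee_rot"],s["force"],s["width"])
g=grab_frame("top")["frame"][150:245,345:420];s2=grab_frame("scene")["frame"][170:265,190:275]
cv2.imwrite("pics/w2.png",np.vstack([cv2.resize(f["frame"],(480,300)),np.hstack([cv2.resize(g,(240,300)),cv2.resize(s2,(240,300))])]))
E
```

```text
5.7 [ 0.52939946 -0.1285338   0.35519189] [-3.13983009e+00 -8.50184050e-04 -1.02770864e+00] [-0.3493998  -0.30181186  0.32315215] 0.0004355467008832229
```

View pics/w2.png

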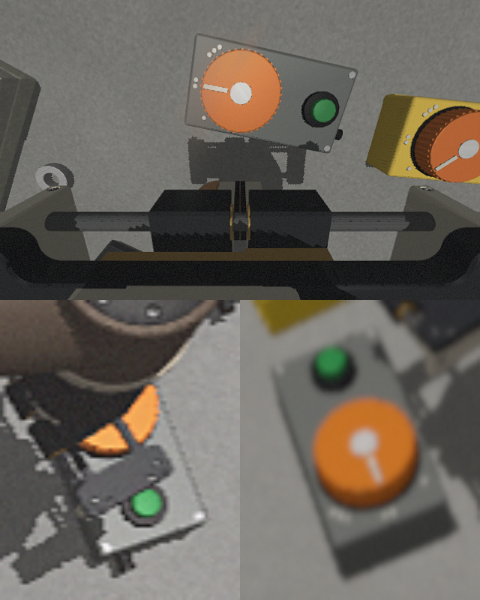

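The wrist view shows the hub at full-frame pixel (320,124) and the mark's end at (272,116). The mark is in line with the button at (428,145) and points at the two dots, so the dial has clicked in. Next is the button.

Request:
send_rows(motion=[{"offset": [2, 3.7, 0], "turn": 0}, {"offset": [4, 7.4, 0], "turn": 0}, {"offset": [5.3, 9.8, 0], "turn": 0}, {"offset": [5.3, 9.8, 3], "turn": 0}, {"offset": [5.3, 9.8, 6], "turn": 0}, {"offset": [5.3, 9.8, 8], "turn": 0}, {"offset": [5.3, 9.8, 8.5], "turn": 0}, {"offset": [5.3, 9.8, 8.5], "turn": 0}])

```text
t: 6.6
eef_pos: [0.4733, -0.2259, 0.268]
ee_rot: [3.14, 0.001, -1.03]
force: [-0.2, 0.8, 0.4]
width: 0.0004
```

Request:
send_rows(motion=[{"offset": [0, 0, 0.4], "turn": 0}, {"offset": [0, 0, 0.8], "turn": 0}, {"offset": [0, 0, 1.0], "turn": 0}, {"offset": [0, 0, 1.2], "turn": 0}, {"offset": [0, 0, 1.2], "turn": 0}])

```text
t: 7.1
eef_pos: [0.4735, -0.2253, 0.2571]
ee_rot: [-3.141, -0.001, -1.029]
force: [0.2, 0.8, 2.5]
width: 0.0005
```

Request:
send_rows(motion=[{"offset": [0, 0, 0.2], "turn": 0}, {"offset": [0, 0, 0.4], "turn": 0}, {"offset": [0, 0, 0.4], "turn": 0}])

```text
t: 7.4
eef_pos: [0.4736, -0.2253, 0.2542]
ee_rot: [-3.141, -0.001, -1.029]
force: [-4.4, 2.1, 16.4]
width: 0.0006
```

Request:
send_rows(motion=[{"offset": [0, 0, 0.1], "turn": 0}, {"offset": [0, 0, 0.15], "turn": 0}, {"offset": [0, 0, 0.15], "turn": 0}])

```text
t: 7.7
eef_pos: [0.4735, -0.2253, 0.2539]
ee_rot: [-3.14, -0.002, -1.029]
force: [-7.1, 5.3, 29.2]
width: 0.0004
```

Request:
send_rows(motion=[{"offset": [0, 0, -0.5], "turn": 0}, {"offset": [0, 0, -2], "turn": 0}, {"offset": [0, 0, -5], "turn": 0}, {"offset": [0, 0, -9], "turn": 0}, {"offset": [-3, -3, -12], "turn": 0}, {"offset": [-6, -6, -13], "turn": 0}, {"offset": [-10, -8, -13], "turn": 0}, {"offset": [-10, -8, -13], "turn": 0}])

```text
t: 8.5
eef_pos: [0.4898, -0.0947, 0.3814]
ee_rot: [-3.14, 0.001, -1.026]
force: [-0.2, -0.6, -0.2]
width: 0.0008
```

```bash
python3 - <<'E'
from m import *
f=grab_frame("wrist");g=grab_frame("scene");s=get_state()
print(s["t"],s["eef_pos"],s["force"])
old=np.load("scene.npy",allow_pickle=True).item()
for x in (old,g): print([float(np.median(x["range_z"][188:192,220:225]))])
cv2.imwrite("pics/w3.png",np.vstack([cv2.resize(f["frame"],(480,300)),cv2.resize(g["frame"],(480,300))]))
E
```

```text
8.6 [ 0.48989019 -0.09733789  0.38091315] [ 0.11045237  0.21325006 -0.38627767]
[1.3131871223449707]
[1.3122024536132812]
```

View pics/w3.png

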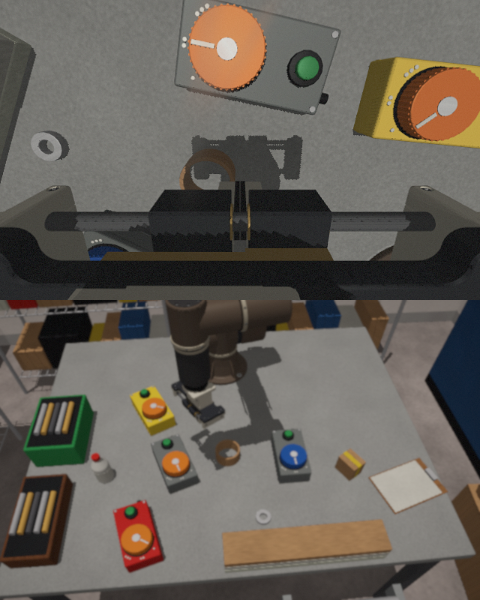

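The last pictures show the mark (192,43 in the upper panel) on the two dots and the button (307,68) up. The bystanders look unmoved, and the arm is clear. I'm handing in.

```bash
python3 -c "
from station import *
print(job_done())"
```

```text
the job is handed in; nothing more can be done
None
```

I turned the orange dial one click clockwise to the two-dot mark, then pressed that box's green button down and released it. The job is handed in at about 8.6 s of the 38 s allowed; no verdict is reported.

- **Dial:** I pressed the shut fingertips on the dial's top 28 mm off-centre with about 10 N and swept 42° clockwise about its axis. After lifting clear, the wrist picture showed the white line pointing at the two dots, in line with the button, and the final picture showed the same.
- **Button:** I pressed until it hit a hard stop, with the fingertip about 5–6 mm below where the button top had been (29 N at the end). The travel is inferred from fingertip height and force, since the state does not report it. Afterwards the camera range to the button top was back within 1 mm of its starting value.
- **Rest of the scene:** By eye in the last scene picture, the blue box and the bystanders look unmoved; I did not measure them. The arm finished clear of everything, with wrist force near zero.

No check failed. The top and scene cameras differed by about 3–5 mm on the dial and button positions, so I used a closer wrist picture to settle them.

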